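# Tap a dome stake home in its taper socket

## Robot

A 6-joint arm with a two-finger parallel gripper is mounted at the origin on a cart in front of the work surface, level with it; the furniture and walls round the work are solid. World frame = base frame: x ahead of the robot, y to its left, z up, the work surface at z = 0. Lengths are in m, angles in degrees, forces in N, time in s.
With the tool pointing down it reaches from about 0.3 to 0.75 m from the base axis. Payload 8.5 kg.
Tool frame: the origin (TCP) lies on the centre line of the jaws, within the pads' length; the fingertips stand 19 mm ahead of it and the grasp point (between the pads) is the TCP (env.tcp_to_tips is the z of the fingertips in the tool frame, in m); z points along the fingers, y is the line along which they close (so a half turn about z gives the same grasp; the last joint's range is limited). The gripper opens to 85 mm and grips with 20 to 120 N. Pads are 22 mm wide; open, the fingers measure 114 mm over their backs; the gripper's body (76 mm by 85 mm) begins 54 mm behind the grasp point. The pads swing forward as they close: fully open they stand 13 mm farther back than shut.
Start: joints at [53.726, 21.807, 74.336, -0, 83.858, -12.336], TCP at [0.223, 0.503, 0.25] pointing down, gripper open.
Joint ranges: [-178.18, 178.18], [-50.72, 133.34], [12.68, 142.11], [-81.47, 261.47], [9.98, 163.14], [-165.26, 165.26]. Speed limits (degrees/s): [136.94, 136.94, 180, 180, 180, 180].

## Interface

Orientations are given as a 3x3 rotation matrix whose columns are the frame's x, y, z axes.
In Python, from rig import env gives the robot as it stands.
- The arm moves only by the tool servo_tool, never from a script. Its argument "steps" is a list of rows, each an object of numbers: "tx", "ty", "tz": the shift along the world's x, y, z in cm; "yaw": the turn about the world's z in degrees; "claw": the finger opening in cm, from 0 to 8.54. In form: [{"tx": .., "ty": .., "tz": .., "yaw": .., "claw": ..}, ...]. A call has 1 to 20 rows; each row shifts and turns the commanded pose from where the row before left it; what a row does not reach is not made up. A row lasts 1/10 s, in which the tool goes at most 50 mm and 8.59 degrees, less where a joint would pass 70% of its speed; a pose out of reach is approached as far as the arm can. A call with a gripper value outside its range is refused whole. The fingers move at their own pace and stop on an object; "newtons" is the grip in N (left out, the last holds). Time passes only in rows, so rows that do not move let the fingers close. It gives the time, the measured TCP pose, the force, the opening and the grip force at its end, in the units of the state.
- env.observe(): the state, without advancing time (a new reading comes with each control period).
- env.get_image(name): name is "scene" or "top"; returns (picture, depth): 400x640x3 uint8, red, green, blue; 400x640 float32, m along the optical axis (not along the pixel's ray), 0 where there is no reading.
- env.camera_model(name): a dict with "fovy" (degrees; the focal length in pixels is half the picture's height over the tangent of half this angle, whatever the lens; pixels are square), "cx", "cy" (the principal point, pixels), "T" (4x4, takes a point from camera to world coordinates). Camera axes: x right, y down, z forward; pixel columns grow to the right and rows downward; lengths in m; the calibration is good to about 2 mm. A picture is of the moment at which its call begins. camera_model takes no time and is no camera call.
- env.close_job(): hands the job in; it is judged then, once.
The state is a dict: "time_s": time; "q": joint angles; "qvel": joint speeds; "joint_efforts": joint torques, N m; "position": TCP position; "tool_rot": TCP orientation; "ft_force": force on the tool from outside, world axes, zero at the start; "wrist_torque": the same for the moment, N m; "grip_width": finger opening in m; "gripper_force": force on a finger pad.
Only numpy, scipy, OpenCV 4.12 (cv2) and the standard library are available. Lean on these libraries where they do the work, as an engineer would, in place of code of your own. Each camera call takes 0.05 s, during which the arm holds its last target. There are 200 camera calls.

## Task

Take the dome-headed stake out of the wooden rack, stand its tapered shank loosely in the steel holder's socket and let it go. Then pick up the brass tapping bar and drive the stake down in two or more gentle taps, lifting the bar clear after each, until the stake has locked and a tap sinks it no further; how far that is differs from time to time and has to be felt. Finally stand the bar upright on the bench again, leaving the other stakes in the rack and everything else where it is.

Things in the scene. Friction and masses are not known exactly. Their poses are not given: they have to be found in the camera images.
- dome_stake: Loose steel stake to be fitted, 104 mm tall, 0.2 kg, the only one with a domed top. Origin: centre of the shank's flat tip, z up its axis. Round tapered shank 16 mm wide at the tip, 23 mm at 42 mm height; neck 17 mm; round head 36 mm wide with an upright rim from 74 to 90 mm (grip here), dome to 104 mm. In the rack it stands upright, its tip 8 mm above the bench.
- dome_top (a point): The highest point of the dome stake's head, on its axis, 104 mm above the tip; the place to tap.
- holder: Round dark steel stake holder bolted to the bench, foot 92 mm across, barrel 60 mm across and 62 mm high with an upright bore of 33 mm, in which sits the steel sleeve with the taper socket; origin at the centre of its underside on the bench.
- mouth (a point): Centre of the holder's top face, on the socket axis, 62 mm above the bench. The socket opens 23 mm wide 0 to 17 mm below it. The shank wedges with its tip 28 to 49 mm below the mouth at first, different each time.
- tapping_bar: Brass tapping bar standing upright on the bench, loose, 100 mm tall, about 0.3 kg. Origin: centre of its underside (white nylon striking face), z up. Body 34 mm wide from 0 to 50 mm, above it a ribbed handle 22 mm wide up to 100 mm (grip here). Its force on the stake must stay under 30 N.
- rack: Fixed wooden block, 60 x 190 x 38 mm, with three holes of 23 mm diameter and 30 mm depth, 62 mm apart along its y axis; origin at the centre of its underside. The three stakes stand in it in any order.
- flat_stake: Bystander in the rack: a stake with the same shank but a flat round head of 36 mm, 90 mm tall; origin at the centre of its shank's tip. Must stay in the rack.
- square_stake: Bystander in the rack: a stake with the same shank but a flat square head 32 x 32 mm, 98 mm tall; origin at the centre of its shank's tip. Must stay in the rack.
- brass_tin: Bystander: round brass tin, 62 mm across and 23 mm high, on the bench behind the work; origin at the centre of its underside.
- flux_pot: Bystander: round lidded pot, 53 mm across and 32 mm high, on the bench behind the work; origin at the centre of its underside.
- lock (a joint): The lock of the socket, m: 0 until the stake is nearly home, 0.003 fully locked. The bar must first drive the stake down 1 to 13 mm (unknown; about 9 N) before this moves, then 3 mm more (about 14 N) to a solid stop; moving costs about 1 N more per 7 mm/s. It stays where it is left. Only the bar, not the hand, may drive the lock.

How it is judged (in metres and radians):
On the way, in this order (a step that is already met when the one before it is completed fails the run):
1. the dome stake stands in the socket, upright and let go, not yet locked (horizontal distance between dome_stake and mouth below 0.004 m and z of dome_stake in the frame of mouth below -0.025 m and angle between dome_stake's own z axis and vertical below 0.1 rad and contact force between dome_stake and the fingers below 0.1 N and value of joint lock below 0.0005 m), for 0.2 s.
2. the bar touches the stake's head (contact force between tapping_bar and dome_stake above 2 N).
3. after a tap the bar is lifted at least 2 mm clear above the stake (z of tapping_bar in the frame of dome_top above 0.002 m), for 0.05 s.
4. a further tap bears on the locked stake (value of joint lock above 0.0022 m and contact force between tapping_bar and dome_stake above 5 N).
At the end, for the whole second after the job is handed in: The dome stake stands upright (within 0.06 rad) and centred (3 mm) in the socket, its tip at least 38 mm below the mouth, the lock driven to within 0.8 mm of its 3 mm stop; the tapping bar stands upright (0.05 rad) and at rest on the bench (value of joint lock above 0.0022 m and z of dome_stake in the frame of mouth below -0.038 m and horizontal distance between dome_stake and mouth below 0.003 m and angle between dome_stake's own z axis and vertical below 0.06 rad and angle between tapping_bar's own z axis and vertical below 0.05 rad and height (world z) of tapping_bar between -0.004 and 0.004 m and linear speed of each of tapping_bar, dome_stake below 0.02 m/s); the robot touches nothing.
It fails at once if the bar strikes or presses the stake with more than 30 N (contact force between tapping_bar and dome_stake above 30 N).
It fails at once if the stake is locked by a push of the hand instead of with the bar (value of joint lock above 0.0008 m and contact force between dome_stake and the fingers above 2 N).
It fails at once if one of the other stakes is taken out of the rack or tipped (distance of any of flat_stake, square_stake from where it was at the start of the episode above 0.015 m).
It fails at once if the tin or the pot is pushed away (distance of any of brass_tin, flux_pot from where it was at the start of the episode above 0.015 m).
It also fails if it takes over 61 s, if anything falls off the work surface, if the arm or the gripper's body presses on something with over 40 N, if the wrist force passes 120 N, or if a joint passes its speed limit or range.

## Working session

There is one attempt and no reset: what is moved stays moved. The work goes in short steps, Python scripts to look and compute and a tool call to move; the robot and the scene stay as the last step left them, time stands still between calls to the robot, and variables do not carry over. Pictures are saved under pics/ and viewed, at most 10 in all, crops included, and the job is handed in when it is done.

Besides the shell and the picture viewer there is one more tool, called after "Request:" as name([rows], argument=value, ...), one row to a line, values as JSON. servo_tool: Moves the arm, as the interface text tells. Its arguments: {"type":"object","properties":{"steps":{"type":"array"},"newtons":{"type":"number"}},"required":["steps"]}

```bash
mkdir -p pics; cat > h.py <<'E'
import numpy as np,cv2
from rig import env
def K(n):
    m=env.camera_model(n); return 200/np.tan(np.radians(m["fovy"])/2),m["cx"],m["cy"],np.array(m["T"])
def cloud(n,d):
    f,cx,cy,T=K(n); v,u=np.mgrid[:400,:640]
    p=np.stack([(u-cx)/f*d,(v-cy)/f*d,d],-1)
    return p@T[:3,:3].T+T[:3,3]
E
python3 - <<'E'
from h import *
for n in("scene","top"):
    im,d=env.get_image(n); cv2.imwrite(f"pics/{n}0.png",im[...,::-1]); np.save(n+"d.npy",d); print(n,K(n),(d>0).mean())
s=env.observe();print(s["time_s"],s["position"],s["tool_rot"],s["ft_force"],s["grip_width"])
E
```

```text
scene (np.float64(444.40749325653707), 307.4710447893337, 213.8901911038542, array([[-0.99984064,  0.01028953, -0.01458808,  0.58349294],
       [ 0.01746886,  0.73228052, -0.68077903,  0.79938787],
       [ 0.00367767, -0.68092538, -0.73234357,  0.83432101],
       [ 0.        ,  0.        ,  0.        ,  1.        ]])) 0.99608984375
top (np.float64(404.6920123922544), 325.88913240147474, 201.24457673659293, array([[-0.00734219, -0.98933073,  0.14550187,  0.43343532],
       [-0.99996658,  0.00674061, -0.00462709,  0.07241709],
       [ 0.00359695, -0.14553098, -0.98934716,  1.07675668],
       [ 0.        ,  0.        ,  0.        ,  1.        ]])) 0.99600390625
0.1 [0.22302844 0.50250765 0.2497855 ] [[-9.13980171e-01  4.05758144e-01 -7.58470307e-04]
 [ 4.05758749e-01  9.13979680e-01 -9.90834156e-04]
 [ 2.91187420e-04 -1.21335873e-03 -9.99999221e-01]] [ 0.22630854  0.62769073 -0.08469472] 0.0852246663259212
```

View pics/scene0.png

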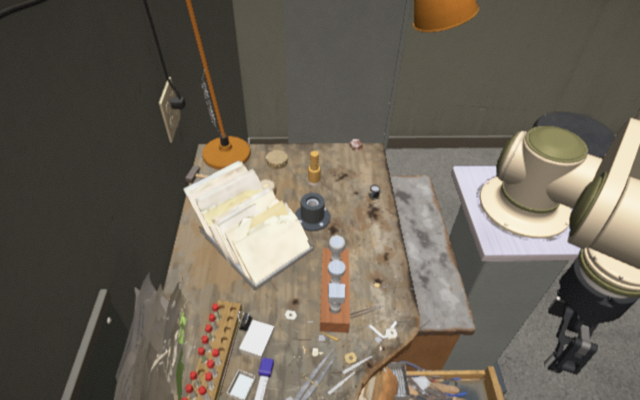

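View pics/top0.png

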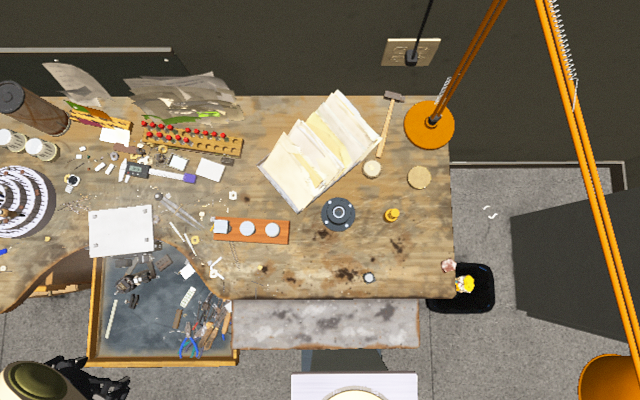

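The scene view shows the holder at (312,208), the bar at (314,166), and the rack with stakes at (337,243), (337,268) and (337,292, square). In the top view they are at (338,213), (392,215), and (273,229), (247,228), (221,227). Next I'll enlarge the view and measure depth.

```bash
python3 - <<'E'
from h import *
a=cv2.imread("pics/scene0.png")[140:340,270:400]; cv2.imwrite("pics/c1.png",cv2.resize(a,None,fx=3,fy=3,interpolation=cv2.INTER_CUBIC))
P={n:cloud(n,np.load(n+"d.npy")) for n in("scene","top")}
def rep(n,box,zlo,zhi):
    u0,v0,u1,v1=box; p=P[n][v0:v1,u0:u1].reshape(-1,3); p=p[(p[:,2]>zlo)&(p[:,2]<zhi)]
    if len(p)<3: print(n,box,"few");return
    c,r=cv2.minEnclosingCircle(p[:,:2].astype(np.float32))
    print(n,box,len(p),"med",np.median(p,0).round(4),"circ",np.round(c,4),round(r,4),"zmax",p[:,2].max().round(4))
for nm,b in dict(s1=(262,217,285,242),s2=(236,217,259,242),s3=(210,217,233,242)).items(): rep("top",b,.07,.13)
for b in((325,232,350,256),(325,258,350,281),(325,281,350,304)): rep("scene",b,.085,.13)
rep("top",(315,190,362,238),.055,.07);rep("scene",(295,188,332,232),.055,.07)
rep("top",(380,200,405,228),.08,.12);rep("scene",(303,145,325,185),.08,.12)
rep("top",(380,200,405,228),.02,.06)
rep("top",(205,210,295,250),.03,.045)
for n,b in(("top",(265,260,300,280)),("top",(340,240,380,260))): rep(n,b,-.02,.02)
E
```

```text
top (262, 217, 285, 242) 180 med [0.5071 0.197  0.1074] circ [0.5091 0.1993] 0.0183 zmax 0.1153
top (236, 217, 259, 242) 181 med [0.5131 0.2596 0.0983] circ [0.5132 0.2608] 0.018 zmax 0.1031
top (210, 217, 233, 242) 208 med [0.5162 0.3204 0.106 ] circ [0.517  0.3225] 0.0217 zmax 0.1108
scene (325, 232, 350, 256) 244 med [0.5095 0.207  0.1046] circ [0.5091 0.2005] 0.0178 zmax 0.1142
scene (325, 258, 350, 281) 240 med [0.5128 0.2646 0.0969] circ [0.5123 0.2614] 0.0185 zmax 0.1006
scene (325, 281, 350, 304) 326 med [0.5173 0.3284 0.1049] circ [0.5169 0.3217] 0.0222 zmax 0.108
top (315, 190, 362, 238) 325 med [0.5554 0.0376 0.0619] circ [0.5665 0.0549] 0.0498 zmax 0.0679
scene (295, 188, 332, 232) 322 med [0.5599 0.0444 0.0614] circ [0.5692 0.0615] 0.0604 zmax 0.0693
top (380, 200, 405, 228) 72 med [ 0.5472 -0.0963  0.0991] circ [ 0.5479 -0.0975] 0.0108 zmax 0.1031
scene (303, 145, 325, 185) 84 med [ 0.5482 -0.0933  0.0963] circ [ 0.5474 -0.0976] 0.0121 zmax 0.1039
top (380, 200, 405, 228) 87 med [ 0.5403 -0.0886  0.0491] circ [ 0.5472 -0.0973] 0.0173 zmax 0.0572
top (205, 210, 295, 250) 1165 med [0.5052 0.2492 0.0385] circ [0.5142 0.2611] 0.0984 zmax 0.0446
top (265, 260, 300, 280) 697 med [ 0.4125  0.184  -0.0015] circ [0.4117 0.1843] 0.0516 zmax 0.0039
top (340, 240, 380, 260) 798 med [ 0.4623 -0.0198 -0.0016] circ [ 0.4624 -0.0209] 0.0578 zmax 0.005
```

View pics/c1.png

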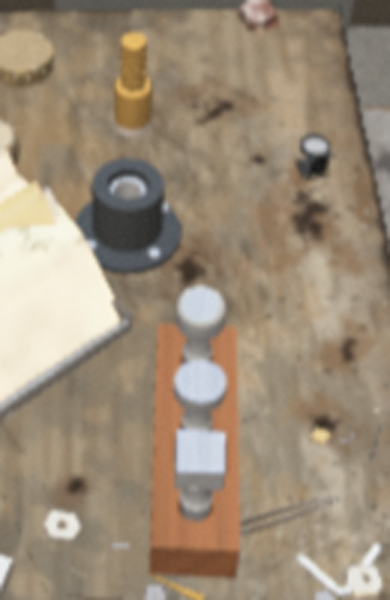

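The dome stake is the rack stake nearest the holder: its top is at 0.112 m, which matches 8+104 mm, and it sits at about (0.509, 0.200). The bar is at (0.5475, -0.0975). I still need to refine the holder centre and check the book height.

```bash
python3 - <<'E'
from h import *
from scipy.optimize import least_squares
for n in("top","scene"):
    p=cloud(n,np.load(n+"d.npy")).reshape(-1,3)
    q=p[(abs(p[:,2]-.062)<.004)&(np.hypot(p[:,0]-.556,p[:,1]-.04)<.036)]
    print(n,len(q),cv2.minEnclosingCircle(q[:,:2].astype(np.float32)),q.mean(0),q[:,:2].min(0),q[:,:2].max(0))
    f=p[(abs(p[:,2]-.055)<.05)&(abs(p[:,0]-.65)<.05)&(abs(p[:,1]-.04)<.06)]
    print("book max z",np.percentile(f[:,2],[50,90,99]))
    # rings in foot height
im=cv2.imread("pics/top0.png")[185:245,305:425]; cv2.imwrite("pics/c2.png",cv2.resize(im,None,fx=6,fy=6,interpolation=cv2.INTER_CUBIC))
E
```

```text
top 294 ((0.5566204190254211, 0.037054263055324554), 0.02994256652891636) [0.55610342 0.03710111 0.06194833] [0.52697786 0.00928038] [0.58599049 0.0651188 ]
book max z [0.07756018 0.09978087 0.1040673 ]
scene 253 ((0.5558937191963196, 0.03601762652397156), 0.03169667348265648) [0.55522906 0.03743833 0.06158837] [0.52681089 0.00591114] [0.58321405 0.06629509]
book max z [0.09040527 0.10134331 0.10428565]
```

View pics/c2.png

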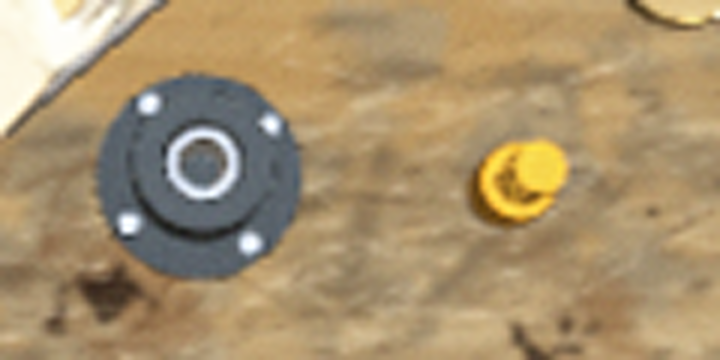

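Request:
servo_tool([
  {"tx": 3, "ty": -3, "yaw": -7},
  {"tx": 3, "ty": -3, "yaw": -7},
  {"tx": 3, "ty": -3, "yaw": -7},
  {"tx": 3, "ty": -3, "yaw": -7},
  {"tx": 3, "ty": -3, "yaw": -7},
  {"tx": 3, "ty": -3, "yaw": -7},
  {"tx": 3, "ty": -3, "yaw": -7},
  {"tx": 3, "ty": -3, "yaw": -7},
  {"tx": 3, "ty": -3, "yaw": -7},
  {"tx": 1.6, "ty": -3.3, "yaw": -7},
  {},
], newtons=30)

```text
invalid input at $.steps[0]: expected keys tx, ty, tz, yaw, claw
```

In the crop, the socket ring centre is at (203,163), which is full-image (338.8,212.2). The stack of papers is up to 0.1 m high, so I'm checking its clearance. All keys are required in each row.

```bash
cat >> h.py <<'E'
def ray(n,u,v,z):
    f,cx,cy,T=K(n); r=T[:3,:3]@[(u-cx)/f,(v-cy)/f,1]; return T[:3,3]+r*(z-T[2,3])/r[2]
E
python3 - <<'E'
from h import *
print("mouth",ray("top",338.3,211.7,.062))
p=cloud("top",np.load("topd.npy")).reshape(-1,3)
d=p[:,:2]-[.556,.037]; r=np.hypot(*d.T)
for lo in(.03,.06,.08):
    m=(p[:,2]>lo)&(p[:,2]<.2)&(r>.034)&(r<.12); i=np.where(m)[0]; i=i[np.argsort(r[i])[:6]]
    print(lo,[(p[k].round(3).tolist(),r[k].round(3)) for k in i])
E
```

```text
mouth [0.55577557 0.03652815 0.062     ]
0.03 [([0.609, 0.08, 0.078], np.float64(0.068)), ([0.607, 0.082, 0.073], np.float64(0.068)), ([0.605, 0.085, 0.071], np.float64(0.069)), ([0.612, 0.077, 0.077], np.float64(0.069)), ([0.603, 0.087, 0.071], np.float64(0.069)), ([0.614, 0.075, 0.08], np.float64(0.069))]
0.06 [([0.609, 0.08, 0.078], np.float64(0.068)), ([0.607, 0.082, 0.073], np.float64(0.068)), ([0.605, 0.085, 0.071], np.float64(0.069)), ([0.612, 0.077, 0.077], np.float64(0.069)), ([0.603, 0.087, 0.071], np.float64(0.069)), ([0.614, 0.075, 0.08], np.float64(0.069))]
0.08 [([0.614, 0.075, 0.08], np.float64(0.069)), ([0.616, 0.072, 0.082], np.float64(0.069)), ([0.613, 0.077, 0.081], np.float64(0.07)), ([0.618, 0.07, 0.081], np.float64(0.07)), ([0.618, 0.072, 0.084], np.float64(0.071)), ([0.616, 0.077, 0.08], np.float64(0.072))]
```

Request:
servo_tool([
  {"tx": 3, "ty": -3, "tz": 0, "yaw": -7, "claw": 8.5},
  {"tx": 3, "ty": -3, "tz": 0, "yaw": -7, "claw": 8.5},
  {"tx": 3, "ty": -3, "tz": 0, "yaw": -7, "claw": 8.5},
  {"tx": 3, "ty": -3, "tz": 0, "yaw": -7, "claw": 8.0},
  {"tx": 3, "ty": -3, "tz": 0, "yaw": -7, "claw": 8.0},
  {"tx": 3, "ty": -3, "tz": 0, "yaw": -7, "claw": 7.0},
  {"tx": 3, "ty": -3, "tz": 0, "yaw": -7, "claw": 7.0},
  {"tx": 3, "ty": -3, "tz": 0, "yaw": -7, "claw": 7.0},
  {"tx": 3, "ty": -3, "tz": 0, "yaw": -7, "claw": 7.0},
  {"tx": 1.6, "ty": -3.3, "tz": 0, "yaw": -7, "claw": 7.0},
  {"tx": 0, "ty": 0, "tz": 0, "yaw": 0, "claw": 7.0},
], newtons=30)

```text
time_s: 1.2
position: [0.511, 0.1963, 0.2495]
tool_rot: [[0.076, 0.997, -0.001], [0.997, -0.076, -0.001], [-0.001, -0.001, -1.0]]
ft_force: [-0.4, -0.4, 0.0]
grip_width: 0.07
gripper_force: 0.0
```

Request:
servo_tool([
  {"tx": -0.15, "ty": 0.35, "tz": -3, "yaw": 0, "claw": 7.0},
  {"tx": 0, "ty": 0, "tz": -4, "yaw": 0, "claw": 7.0},
  {"tx": 0, "ty": 0, "tz": -4, "yaw": 0, "claw": 7.0},
  {"tx": 0, "ty": 0, "tz": -3, "yaw": 0, "claw": 7.0},
  {"tx": 0, "ty": 0, "tz": -1.9, "yaw": 0, "claw": 7.0},
  {"tx": 0, "ty": 0, "tz": 0, "yaw": 0, "claw": 5.0},
  {"tx": 0, "ty": 0, "tz": 0, "yaw": 0, "claw": 3.0},
  {"tx": 0, "ty": 0, "tz": 0, "yaw": 0, "claw": 3.0},
  {"tx": 0, "ty": 0, "tz": 0, "yaw": 0, "claw": 3.0},
  {"tx": 0, "ty": 0, "tz": 0, "yaw": 0, "claw": 3.0},
], newtons=30)

```text
time_s: 2.2
position: [0.5081, 0.2033, 0.0925]
tool_rot: [[0.069, 0.998, 0.002], [0.998, -0.069, 0.0], [0.001, 0.002, -1.0]]
ft_force: [0.1, -0.2, 4.0]
grip_width: 0.0344
gripper_force: 30.6
```

```bash
python3 - <<'E'
from h import *
s=env.observe();print(s["time_s"],s["position"],s["ft_force"],s["grip_width"],s["gripper_force"])
E
```

```text
2.2 [0.50812707 0.20333487 0.09245564] [ 0.1002252  -0.22195766  4.01529748] 0.034391186356116425 30.555737670511007
```

Request:
servo_tool([
  {"tx": 0, "ty": 0, "tz": 0, "yaw": 0, "claw": 5.0},
  {"tx": 0, "ty": 0, "tz": 0, "yaw": 0, "claw": 5.0},
  {"tx": 0.15, "ty": -0.32, "tz": -0.1, "yaw": 0, "claw": 5.0},
  {"tx": 0, "ty": 0, "tz": 0, "yaw": 0, "claw": 5.0},
  {"tx": 0, "ty": 0, "tz": 0, "yaw": 0, "claw": 5.0},
])

```text
time_s: 2.7
position: [0.5092, 0.1998, 0.0902]
tool_rot: [[0.069, 0.998, -0.0], [0.998, -0.069, -0.0], [-0.0, -0.0, -1.0]]
ft_force: [0.7, 0.1, -0.1]
grip_width: 0.0501
gripper_force: 0.0
```

Request:
servo_tool([
  {"tx": 0, "ty": 0, "tz": 0, "yaw": 0, "claw": 3.0},
  {"tx": 0, "ty": 0, "tz": 0, "yaw": 0, "claw": 3.0},
  {"tx": 0, "ty": 0, "tz": 0, "yaw": 0, "claw": 3.0},
  {"tx": 0, "ty": 0, "tz": 0, "yaw": 0, "claw": 3.0},
], newtons=40)

```text
time_s: 3.1
position: [0.5092, 0.2, 0.0905]
tool_rot: [[0.069, 0.998, 0.0], [0.998, -0.069, 0.0], [0.0, 0.0, -1.0]]
ft_force: [-0.8, 0.5, 2.8]
grip_width: 0.0347
gripper_force: 39.9
```

Request:
servo_tool([
  {"tx": 0, "ty": 0, "tz": 1, "yaw": 0, "claw": 3.0},
  {"tx": 0, "ty": 0, "tz": 2, "yaw": 0, "claw": 3.0},
  {"tx": 0, "ty": 0, "tz": 2, "yaw": 0, "claw": 3.0},
  {"tx": 0, "ty": 0, "tz": 2, "yaw": 0, "claw": 3.0},
  {"tx": 0, "ty": 0, "tz": 2, "yaw": 0, "claw": 3.0},
  {"tx": 0.68, "ty": -2.33, "tz": 0, "yaw": 0, "claw": 3.0},
  {"tx": 1, "ty": -3, "tz": 0, "yaw": 0, "claw": 3.0},
  {"tx": 1, "ty": -3, "tz": 0, "yaw": 0, "claw": 3.0},
  {"tx": 1, "ty": -3, "tz": 0, "yaw": 0, "claw": 3.0},
  {"tx": 1, "ty": -3, "tz": 0, "yaw": 0, "claw": 3.0},
  {"tx": 0, "ty": -2, "tz": 0, "yaw": 0, "claw": 3.0},
  {"tx": 0, "ty": 0, "tz": -1.5, "yaw": 0, "claw": 3.0},
  {"tx": 0, "ty": 0, "tz": -1.0, "yaw": 0, "claw": 3.0},
  {"tx": 0, "ty": 0, "tz": 0, "yaw": 0, "claw": 3.0},
  {"tx": 0, "ty": 0, "tz": 0, "yaw": 0, "claw": 3.0},
])

```text
time_s: 4.6
position: [0.5559, 0.0371, 0.1555]
tool_rot: [[0.068, 0.998, -0.0], [0.998, -0.068, 0.0], [0.0, -0.0, -1.0]]
ft_force: [0.5, 0.2, -2.3]
grip_width: 0.0343
gripper_force: 40.2
```

```bash
python3 - <<'E'
from h import *
im,d=env.get_image("scene"); np.save("s1d.npy",d)
a=im[120:270,240:390,::-1]; cv2.imwrite("pics/c3.png",cv2.resize(a,None,fx=4,fy=4,interpolation=cv2.INTER_CUBIC))
s=env.observe();print(s["time_s"],s["position"],s["ft_force"],s["grip_width"])
f,cx,cy,T=K("scene")
def pr(p):
    c=T[:3,:3].T@(np.array(p)-T[:3,3]); return f*c[0]/c[2]+cx,f*c[1]/c[2]+cy
x,y,z=s["position"]
for nm,q in(("mouth",(.556,.0367,.062)),("tip",(x,y,z-.082)),("top",(x,y,z+.022))):
    u,v=pr(q);print(nm,u,v,"crop",(u-240)*4,(v-120)*4)
E
```

```text
4.65 [0.55610396 0.03713213 0.15583087] [ 0.08097023  0.59632295 -1.71102771] 0.03467325335344227
mouth 312.10867396696466 200.42096076016168 crop 288.43469586785864 321.6838430406467
tip 312.1254447104262 197.11351298852514 crop 288.5017788417049 308.4540519541006
top 312.64986262943216 164.36786377622596 crop 290.59945051772866 177.47145510490384
```

View pics/c3.png

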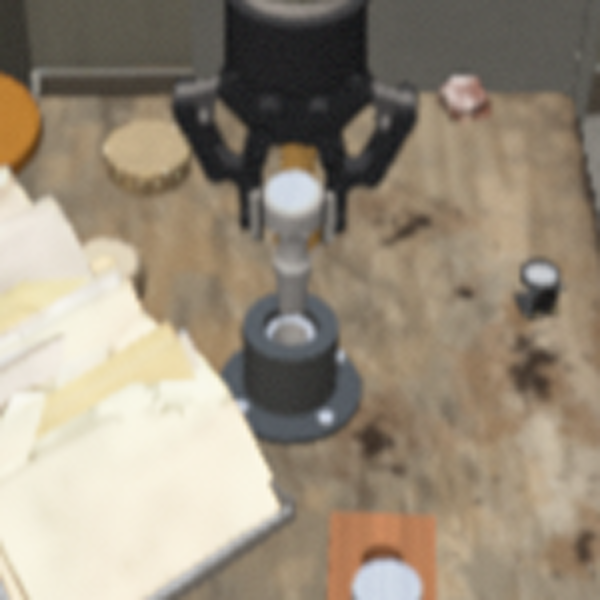

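Request:
servo_tool([
  {"tx": 0, "ty": 0, "tz": -0.7, "yaw": 0, "claw": 3.0},
  {"tx": 0, "ty": 0, "tz": -0.7, "yaw": 0, "claw": 3.0},
  {"tx": 0, "ty": 0, "tz": -0.6, "yaw": 0, "claw": 3.0},
  {"tx": 0, "ty": 0, "tz": -0.5, "yaw": 0, "claw": 3.0},
  {"tx": 0, "ty": 0, "tz": 0, "yaw": 0, "claw": 3.0},
])

```text
time_s: 5.15
position: [0.5556, 0.0367, 0.1294]
tool_rot: [[0.069, 0.998, -0.002], [0.998, -0.069, 0.0], [0.0, -0.002, -1.0]]
ft_force: [0.2, -0.3, -2.2]
grip_width: 0.0346
gripper_force: 40.2
```

Request:
servo_tool([
  {"tx": 0, "ty": 0, "tz": -0.5, "yaw": 0, "claw": 3.0},
  {"tx": 0, "ty": 0, "tz": -0.5, "yaw": 0, "claw": 3.0},
  {"tx": 0, "ty": 0, "tz": -0.2, "yaw": 0, "claw": 3.0},
  {"tx": 0, "ty": 0, "tz": 0, "yaw": 0, "claw": 3.0},
])

```text
time_s: 5.55
position: [0.5559, 0.0367, 0.118]
tool_rot: [[0.069, 0.998, -0.0], [0.998, -0.069, 0.0], [0.0, -0.0, -1.0]]
ft_force: [0.2, -0.1, -1.8]
grip_width: 0.0345
gripper_force: 40.2
```

Request:
servo_tool([
  {"tx": 0, "ty": 0, "tz": -0.15, "yaw": 0, "claw": 3.0},
  {"tx": 0, "ty": 0, "tz": -0.15, "yaw": 0, "claw": 3.0},
  {"tx": 0, "ty": 0, "tz": 0, "yaw": 0, "claw": 3.0},
])

```text
time_s: 5.85
position: [0.556, 0.0367, 0.1152]
tool_rot: [[0.069, 0.998, 0.0], [0.998, -0.069, 0.0], [0.0, 0.0, -1.0]]
ft_force: [0.8, 0.6, -2.5]
grip_width: 0.0343
gripper_force: 40.2
```

Request:
servo_tool([
  {"tx": 0, "ty": 0, "tz": -0.15, "yaw": 0, "claw": 3.0},
  {"tx": 0, "ty": 0, "tz": -0.1, "yaw": 0, "claw": 3.0},
  {"tx": 0, "ty": 0, "tz": 0, "yaw": 0, "claw": 3.0},
])

```text
time_s: 6.15
position: [0.556, 0.0367, 0.1127]
tool_rot: [[0.069, 0.998, 0.0], [0.998, -0.069, 0.0], [0.0, 0.0, -1.0]]
ft_force: [1.2, 0.3, -1.8]
grip_width: 0.0341
gripper_force: 40.2
```

Request:
servo_tool([
  {"tx": 0, "ty": 0, "tz": -0.15, "yaw": 0, "claw": 3.0},
  {"tx": 0, "ty": 0, "tz": -0.15, "yaw": 0, "claw": 3.0},
  {"tx": 0, "ty": 0, "tz": 0, "yaw": 0, "claw": 3.0},
])

```text
time_s: 6.45
position: [0.5561, 0.0367, 0.1097]
tool_rot: [[0.069, 0.998, 0.0], [0.998, -0.069, 0.0], [0.0, 0.0, -1.0]]
ft_force: [1.4, 1.0, -2.1]
grip_width: 0.0347
gripper_force: 40.2
```

Request:
servo_tool([
  {"tx": 0, "ty": 0, "tz": -0.1, "yaw": 0, "claw": 3.0},
  {"tx": 0, "ty": 0, "tz": -0.1, "yaw": 0, "claw": 3.0},
  {"tx": 0, "ty": 0, "tz": 0, "yaw": 0, "claw": 3.0},
])

```text
time_s: 6.75
position: [0.5561, 0.0367, 0.1078]
tool_rot: [[0.069, 0.998, 0.0], [0.998, -0.069, 0.0], [0.0, 0.0, -1.0]]
ft_force: [2.1, 1.2, -2.8]
grip_width: 0.0346
gripper_force: 40.2
```

Request:
servo_tool([
  {"tx": 0.05, "ty": 0.04, "tz": -0.15, "yaw": 0, "claw": 3.0},
  {"tx": 0, "ty": 0, "tz": -0.15, "yaw": 0, "claw": 3.0},
  {"tx": 0, "ty": 0, "tz": 0, "yaw": 0, "claw": 3.0},
])

```text
time_s: 7.05
position: [0.5564, 0.0371, 0.1049]
tool_rot: [[0.069, 0.998, 0.0], [0.998, -0.069, -0.0], [-0.0, 0.0, -1.0]]
ft_force: [0.8, 0.3, 0.2]
grip_width: 0.0344
gripper_force: 40.4
```

Request:
servo_tool([
  {"tx": 0, "ty": 0, "tz": -0.1, "yaw": 0, "claw": 3.0},
  {"tx": 0, "ty": 0, "tz": -0.1, "yaw": 0, "claw": 3.0},
  {"tx": 0, "ty": 0, "tz": 0, "yaw": 0, "claw": 3.0},
])

```text
time_s: 7.35
position: [0.5566, 0.0371, 0.1033]
tool_rot: [[0.069, 0.998, 0.001], [0.998, -0.069, -0.0], [-0.0, 0.001, -1.0]]
ft_force: [-0.3, 0.3, 5.1]
grip_width: 0.0346
gripper_force: 40.8
```

The stake has wedged with its tip about 41 mm below the mouth. Releasing it.

Request:
servo_tool([
  {"tx": 0, "ty": 0, "tz": 0.05, "yaw": 0, "claw": 3.4},
  {"tx": 0, "ty": 0, "tz": 0, "yaw": 0, "claw": 4.0},
  {"tx": 0, "ty": 0, "tz": 0, "yaw": 0, "claw": 5.5},
  {"tx": 0, "ty": 0, "tz": 0, "yaw": 0, "claw": 6.5},
  {"tx": 0, "ty": 0, "tz": 0, "yaw": 0, "claw": 6.5},
  {"tx": 0, "ty": 0, "tz": 0, "yaw": 0, "claw": 6.5},
  {"tx": 0, "ty": 0, "tz": 2, "yaw": 0, "claw": 6.5},
  {"tx": 0, "ty": 0, "tz": 3, "yaw": 0, "claw": 6.5},
  {"tx": 0, "ty": 0, "tz": 3, "yaw": 0, "claw": 6.5},
  {"tx": 0, "ty": -3.41, "tz": 0, "yaw": 0, "claw": 6.5},
  {"tx": 0, "ty": -4, "tz": 0, "yaw": 0, "claw": 6.5},
  {"tx": -0.9, "ty": -4, "tz": 0, "yaw": 0, "claw": 6.0},
  {"tx": 0, "ty": -2, "tz": 0, "yaw": 0, "claw": 6.0},
  {"tx": 0, "ty": 0, "tz": 0, "yaw": 0, "claw": 6.0},
])

```text
time_s: 8.75
position: [0.5473, -0.0995, 0.1832]
tool_rot: [[0.072, 0.997, 0.0], [0.997, -0.072, -0.0], [-0.0, 0.0, -1.0]]
ft_force: [-0.7, 0.6, 0.2]
grip_width: 0.0598
gripper_force: 0.0
```

```bash
python3 - <<'E'
from h import *
s=env.observe();print(s["time_s"],s["position"],s["ft_force"],s["grip_width"])
im,d=env.get_image("scene")
a=im[120:270,240:390,::-1]; cv2.imwrite("pics/c4.png",cv2.resize(a,None,fx=4,fy=4,interpolation=cv2.INTER_CUBIC))
im,d2=env.get_image("top")
for n,dd in(("scene",d),("top",d2)):
    p=cloud(n,dd).reshape(-1,3)
    q=p[(np.hypot(p[:,0]-.556,p[:,1]-.037)<.03)&(p[:,2]>.08)&(p[:,2]<.15)]
    print(n,len(q),cv2.minEnclosingCircle(q[:,:2].astype(np.float32)),q[:,2].max(),np.percentile(q[:,2],95))
    q=p[(np.hypot(p[:,0]-.5475,p[:,1]+.0975)<.014)&(p[:,2]>.085)&(p[:,2]<.106)]
    if len(q): print("bar",len(q),cv2.minEnclosingCircle(q[:,:2].astype(np.float32)),q[:,2].max())
E
```

```text
8.75 [ 0.54730909 -0.09945843  0.18324472] [-0.66471225  0.56273685  0.17662153] 0.05976627387690176
scene 220 ((0.5568232536315918, 0.03936558589339256), 0.01785300299525261) 0.12617766028775146 0.12419315599222029
bar 70 ((0.5491966009140015, -0.09849204123020172), 0.013113204389810562) 0.10274710242487561
top 181 ((0.555849015712738, 0.036792922765016556), 0.01755215972661972) 0.12687455988310992 0.12542417234862757
bar 5 ((0.5414414405822754, -0.10298731923103333), 0.0040677934885025024) 0.10193549190650919
```

View pics/c4.png

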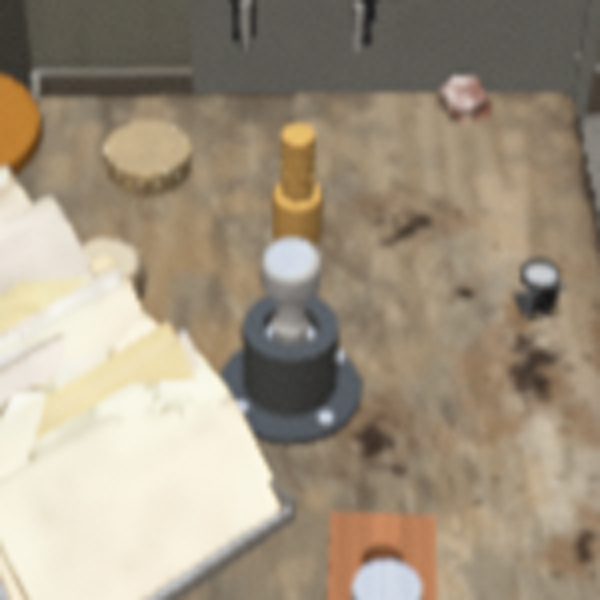

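The stake stands upright in the socket, with its head centre at crop (292,258) and its top at about 0.126 m. Now to fetch the bar.

Request:
servo_tool([
  {"tx": 0, "ty": 0, "tz": -2, "yaw": 0, "claw": 6.0},
  {"tx": 0, "ty": 0, "tz": -2, "yaw": 0, "claw": 5.5},
  {"tx": 0, "ty": 0, "tz": 0, "yaw": 0, "claw": 5.5},
])

```text
time_s: 9.15
position: [0.5465, -0.0953, 0.1413]
tool_rot: [[0.067, 0.998, -0.004], [0.998, -0.067, 0.002], [0.002, -0.005, -1.0]]
ft_force: [0.1, -0.2, 0.2]
grip_width: 0.055
gripper_force: 0.0
```

Request:
servo_tool([
  {"tx": 0, "ty": 0, "tz": 0, "yaw": 0, "claw": 5.5},
  {"tx": 0, "ty": 0, "tz": 0, "yaw": 0, "claw": 5.5},
])

```text
time_s: 9.35
position: [0.548, -0.0967, 0.1444]
tool_rot: [[0.068, 0.998, 0.002], [0.998, -0.068, -0.001], [-0.001, 0.002, -1.0]]
ft_force: [0.4, 0.5, -0.1]
grip_width: 0.0552
gripper_force: 0.0
```

Request:
servo_tool([
  {"tx": 0, "ty": -0.05, "tz": -1.5, "yaw": 0, "claw": 5.5},
  {"tx": 0, "ty": 0, "tz": -1.5, "yaw": 0, "claw": 5.5},
  {"tx": 0, "ty": 0, "tz": -1.5, "yaw": 0, "claw": 5.0},
  {"tx": 0, "ty": 0, "tz": -1.5, "yaw": 0, "claw": 5.0},
  {"tx": 0, "ty": 0, "tz": -0.5, "yaw": 0, "claw": 5.0},
  {"tx": 0, "ty": 0, "tz": 0, "yaw": 0, "claw": 5.0},
  {"tx": 0, "ty": 0, "tz": 0, "yaw": 0, "claw": 5.0},
  {"tx": 0, "ty": 0, "tz": 0, "yaw": 0, "claw": 5.0},
])

```text
time_s: 10.15
position: [0.5479, -0.0976, 0.0792]
tool_rot: [[0.069, 0.998, 0.002], [0.998, -0.069, -0.001], [-0.001, 0.002, -1.0]]
ft_force: [0.7, 0.6, -0.0]
grip_width: 0.0501
gripper_force: 0.0
```

Request:
servo_tool([
  {"tx": 0, "ty": 0, "tz": 0, "yaw": 0, "claw": 3.5},
  {"tx": 0, "ty": 0, "tz": 0, "yaw": 0, "claw": 2.5},
  {"tx": 0, "ty": 0, "tz": 0, "yaw": 0, "claw": 1.5},
  {"tx": 0, "ty": 0, "tz": 0, "yaw": 0, "claw": 1.5},
  {"tx": 0, "ty": 0, "tz": 0, "yaw": 0, "claw": 1.5},
  {"tx": 0, "ty": 0, "tz": 0, "yaw": 0, "claw": 1.5},
], newtons=60)

```text
time_s: 10.75
position: [0.5477, -0.0976, 0.0787]
tool_rot: [[0.069, 0.998, 0.001], [0.998, -0.069, -0.0], [-0.0, 0.001, -1.0]]
ft_force: [-0.5, 0.1, 5.6]
grip_width: 0.0207
gripper_force: 58.5
```

Request:
servo_tool([
  {"tx": 0, "ty": 0, "tz": 1, "yaw": 0, "claw": 1.5},
  {"tx": 0, "ty": 0, "tz": 2, "yaw": 0, "claw": 1.5},
  {"tx": 0, "ty": 0, "tz": 3, "yaw": 0, "claw": 1.5},
  {"tx": 0, "ty": 0, "tz": 3, "yaw": 0, "claw": 1.5},
  {"tx": 0, "ty": 0, "tz": 3, "yaw": 0, "claw": 1.5},
  {"tx": 0, "ty": 0, "tz": 2, "yaw": 0, "claw": 1.5},
  {"tx": 0, "ty": 0, "tz": 1, "yaw": 0, "claw": 1.5},
  {"tx": 0, "ty": 1, "tz": 0, "yaw": 0, "claw": 1.5},
  {"tx": 0.2, "ty": 2, "tz": 0, "yaw": 0, "claw": 1.5},
  {"tx": 0.2, "ty": 2.5, "tz": 0, "yaw": 0, "claw": 1.5},
  {"tx": 0.2, "ty": 2.5, "tz": 0, "yaw": 0, "claw": 1.5},
  {"tx": 0.2, "ty": 2.5, "tz": 0, "yaw": 0, "claw": 1.5},
  {"tx": 0.05, "ty": 2, "tz": 0, "yaw": 0, "claw": 1.5},
  {"tx": 0, "ty": 0.95, "tz": 0, "yaw": 0, "claw": 1.5},
  {"tx": 0, "ty": 0, "tz": 0, "yaw": 0, "claw": 1.5},
  {"tx": 0, "ty": 0, "tz": 0, "yaw": 0, "claw": 1.5},
  {"tx": 0, "ty": 0, "tz": 0, "yaw": 0, "claw": 1.5},
])

```text
time_s: 12.45
position: [0.5559, 0.0362, 0.228]
tool_rot: [[0.07, 0.998, -0.001], [0.998, -0.07, -0.0], [-0.0, -0.001, -1.0]]
ft_force: [-0.4, 0.5, -3.5]
grip_width: 0.0209
gripper_force: 58.9
```

```bash
python3 - <<'E'
from h import *
s=env.observe();print(s["time_s"],s["position"],s["ft_force"],s["grip_width"])
im,d=env.get_image("scene")
a=im[100:250,240:390,::-1]; cv2.imwrite("pics/c5.png",cv2.resize(a,None,fx=4,fy=4,interpolation=cv2.INTER_CUBIC))
E
```

```text
12.45 [0.55591479 0.0361708  0.22803775] [-0.42991229  0.47710965 -3.48730241] 0.020917273210187815
```

View pics/c5.png

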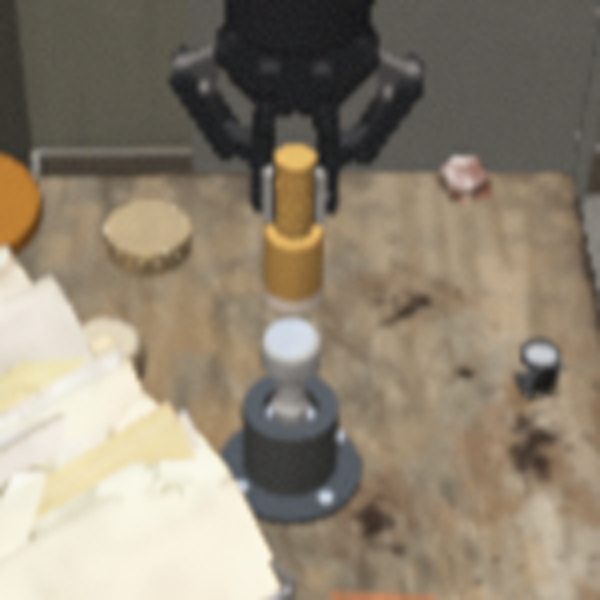

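The bar hangs upright and centred over the stake: bar axis at crop x of about 294, stake at about 292.

Request:
servo_tool([
  {"tx": 0, "ty": 0.05, "tz": -0.5, "yaw": 0, "claw": 1.5},
  {"tx": 0, "ty": 0, "tz": -0.8, "yaw": 0, "claw": 1.5},
  {"tx": 0, "ty": 0, "tz": -0.5, "yaw": 0, "claw": 1.5},
  {"tx": 0, "ty": 0, "tz": -0.2, "yaw": 0, "claw": 1.5},
  {"tx": 0, "ty": 0, "tz": 0, "yaw": 0, "claw": 1.5},
  {"tx": 0, "ty": 0, "tz": 0, "yaw": 0, "claw": 1.5},
])

```text
time_s: 13.1
position: [0.5561, 0.0375, 0.2084]
tool_rot: [[0.069, 0.998, 0.0], [0.998, -0.069, -0.0], [-0.0, 0.0, -1.0]]
ft_force: [-0.0, 0.1, -2.6]
grip_width: 0.0205
gripper_force: 58.9
```

Request:
servo_tool([
  {"tx": 0, "ty": 0, "tz": -0.1, "yaw": 0, "claw": 1.5},
  {"tx": 0, "ty": 0, "tz": -0.1, "yaw": 0, "claw": 1.5},
  {"tx": 0, "ty": 0, "tz": 0, "yaw": 0, "claw": 1.5},
])

```text
time_s: 13.4
position: [0.5559, 0.0375, 0.2063]
tool_rot: [[0.069, 0.998, -0.0], [0.998, -0.069, -0.0], [-0.0, -0.0, -1.0]]
ft_force: [-0.8, 0.1, -2.4]
grip_width: 0.0202
gripper_force: 58.9
```

Request:
servo_tool([
  {"tx": 0, "ty": 0, "tz": -0.05, "yaw": 0, "claw": 1.5},
  {"tx": 0, "ty": 0, "tz": -0.05, "yaw": 0, "claw": 1.5},
  {"tx": 0, "ty": 0, "tz": 0, "yaw": 0, "claw": 1.5},
])

```text
time_s: 13.7
position: [0.5559, 0.0375, 0.2053]
tool_rot: [[0.069, 0.998, -0.0], [0.998, -0.069, 0.0], [0.0, -0.0, -1.0]]
ft_force: [-0.5, -0.8, -2.4]
grip_width: 0.0203
gripper_force: 58.9
```

Request:
servo_tool([
  {"tx": 0, "ty": 0, "tz": -0.05, "yaw": 0, "claw": 1.5},
  {"tx": 0, "ty": 0, "tz": -0.05, "yaw": 0, "claw": 1.5},
  {"tx": 0, "ty": 0, "tz": 0, "yaw": 0, "claw": 1.5},
])

```text
time_s: 14.0
position: [0.5559, 0.0375, 0.2042]
tool_rot: [[0.069, 0.998, -0.0], [0.998, -0.069, 0.0], [0.0, -0.0, -1.0]]
ft_force: [0.7, -0.1, -3.0]
grip_width: 0.021
gripper_force: 58.9
```

Request:
servo_tool([
  {"tx": 0, "ty": 0, "tz": -0.05, "yaw": 0, "claw": 1.5},
  {"tx": 0, "ty": 0, "tz": 0, "yaw": 0, "claw": 1.5},
])

```text
time_s: 14.2
position: [0.5559, 0.0375, 0.2037]
tool_rot: [[0.069, 0.998, -0.0], [0.998, -0.069, 0.0], [0.0, -0.0, -1.0]]
ft_force: [0.2, -0.3, -3.6]
grip_width: 0.0205
gripper_force: 58.9
```

Request:
servo_tool([
  {"tx": 0, "ty": 0, "tz": -0.05, "yaw": 0, "claw": 1.5},
  {"tx": 0, "ty": 0, "tz": 0, "yaw": 0, "claw": 1.5},
])

```text
time_s: 14.4
position: [0.556, 0.0375, 0.2035]
tool_rot: [[0.069, 0.998, 0.0], [0.998, -0.069, -0.0], [-0.0, 0.0, -1.0]]
ft_force: [-0.2, -0.2, -2.9]
grip_width: 0.0207
gripper_force: 58.9
```

Request:
servo_tool([
  {"tx": 0, "ty": 0, "tz": -0.05, "yaw": 0, "claw": 1.5},
  {"tx": 0, "ty": 0, "tz": 0, "yaw": 0, "claw": 1.5},
])

```text
time_s: 14.6
position: [0.5562, 0.0375, 0.2032]
tool_rot: [[0.069, 0.998, 0.001], [0.998, -0.069, -0.0], [-0.0, 0.001, -1.0]]
ft_force: [-0.4, 0.1, 1.5]
grip_width: 0.021
gripper_force: 59.0
```

Request:
servo_tool([
  {"tx": 0, "ty": 0, "tz": -0.05, "yaw": 0, "claw": 1.5},
  {"tx": 0, "ty": 0, "tz": 0, "yaw": 0, "claw": 1.5},
])

```text
time_s: 14.8
position: [0.5562, 0.0374, 0.2027]
tool_rot: [[0.069, 0.998, 0.001], [0.998, -0.069, -0.0], [-0.0, 0.001, -1.0]]
ft_force: [0.4, 0.8, 3.5]
grip_width: 0.0206
gripper_force: 59.0
```

Request:
servo_tool([
  {"tx": 0, "ty": 0, "tz": -0.05, "yaw": 0, "claw": 1.5},
  {"tx": 0, "ty": 0, "tz": 0, "yaw": 0, "claw": 1.5},
])

```text
time_s: 15.0
position: [0.556, 0.0375, 0.2019]
tool_rot: [[0.069, 0.998, 0.0], [0.998, -0.069, -0.0], [-0.0, 0.0, -1.0]]
ft_force: [-1.1, 0.5, 3.0]
grip_width: 0.0205
gripper_force: 59.1
```

Contact made, and the stake is sliding. Driving on.

Request:
servo_tool([
  {"tx": 0, "ty": 0, "tz": -0.05, "yaw": 0, "claw": 1.5},
  {"tx": 0, "ty": 0, "tz": -0.05, "yaw": 0, "claw": 1.5},
  {"tx": 0, "ty": 0, "tz": 0, "yaw": 0, "claw": 1.5},
])

```text
time_s: 15.3
position: [0.5559, 0.0375, 0.2007]
tool_rot: [[0.069, 0.998, -0.0], [0.998, -0.069, 0.0], [0.0, -0.0, -1.0]]
ft_force: [-0.7, -0.4, 2.3]
grip_width: 0.0207
gripper_force: 59.1
```

Request:
servo_tool([
  {"tx": 0, "ty": 0, "tz": -0.05, "yaw": 0, "claw": 1.5},
  {"tx": 0, "ty": 0, "tz": -0.05, "yaw": 0, "claw": 1.5},
  {"tx": 0, "ty": 0, "tz": 0, "yaw": 0, "claw": 1.5},
])

```text
time_s: 15.6
position: [0.5559, 0.0375, 0.1997]
tool_rot: [[0.069, 0.998, -0.0], [0.998, -0.069, 0.0], [0.0, -0.0, -1.0]]
ft_force: [-0.2, 0.5, 2.7]
grip_width: 0.0209
gripper_force: 59.1
```

Request:
servo_tool([
  {"tx": 0, "ty": 0, "tz": -0.05, "yaw": 0, "claw": 1.5},
  {"tx": 0, "ty": 0, "tz": -0.05, "yaw": 0, "claw": 1.5},
  {"tx": 0, "ty": 0, "tz": 0, "yaw": 0, "claw": 1.5},
])

```text
time_s: 15.9
position: [0.5559, 0.0375, 0.1987]
tool_rot: [[0.069, 0.998, -0.0], [0.998, -0.069, 0.0], [0.0, -0.0, -1.0]]
ft_force: [-1.1, 0.1, 2.1]
grip_width: 0.0207
gripper_force: 59.1
```

Request:
servo_tool([
  {"tx": 0, "ty": 0, "tz": 0.4, "yaw": 0, "claw": 1.5},
  {"tx": 0, "ty": 0, "tz": 0.4, "yaw": 0, "claw": 1.5},
  {"tx": 0, "ty": 0, "tz": 0, "yaw": 0, "claw": 1.5},
  {"tx": 0, "ty": 0, "tz": 0, "yaw": 0, "claw": 1.5},
])

```text
time_s: 16.3
position: [0.5558, 0.0375, 0.2066]
tool_rot: [[0.069, 0.998, -0.0], [0.998, -0.069, 0.0], [-0.0, -0.0, -1.0]]
ft_force: [0.1, 0.2, -3.4]
grip_width: 0.0204
gripper_force: 59.0
```

Request:
servo_tool([
  {"tx": 0, "ty": 0, "tz": -0.3, "yaw": 0, "claw": 1.5},
  {"tx": 0, "ty": 0, "tz": -0.3, "yaw": 0, "claw": 1.5},
  {"tx": 0, "ty": 0, "tz": -0.1, "yaw": 0, "claw": 1.5},
  {"tx": 0, "ty": 0, "tz": 0, "yaw": 0, "claw": 1.5},
  {"tx": 0, "ty": 0, "tz": -0.05, "yaw": 0, "claw": 1.5},
  {"tx": 0, "ty": 0, "tz": -0.05, "yaw": 0, "claw": 1.5},
  {"tx": 0, "ty": 0, "tz": 0, "yaw": 0, "claw": 1.5},
])

```text
time_s: 17.0
position: [0.5561, 0.0375, 0.199]
tool_rot: [[0.069, 0.998, 0.0], [0.998, -0.069, -0.0], [-0.0, 0.0, -1.0]]
ft_force: [0.0, -0.3, -1.8]
grip_width: 0.0206
gripper_force: 59.0
```

Request:
servo_tool([
  {"tx": 0, "ty": 0, "tz": -0.05, "yaw": 0, "claw": 1.5},
  {"tx": 0, "ty": 0, "tz": -0.05, "yaw": 0, "claw": 1.5},
  {"tx": 0, "ty": 0, "tz": 0, "yaw": 0, "claw": 1.5},
])

```text
time_s: 17.3
position: [0.5563, 0.0374, 0.1985]
tool_rot: [[0.069, 0.998, 0.002], [0.998, -0.069, -0.0], [-0.0, 0.002, -1.0]]
ft_force: [0.5, -0.5, 5.0]
grip_width: 0.0206
gripper_force: 59.2
```

Request:
servo_tool([
  {"tx": 0, "ty": 0, "tz": -0.05, "yaw": 0, "claw": 1.5},
  {"tx": 0, "ty": 0, "tz": -0.05, "yaw": 0, "claw": 1.5},
  {"tx": 0, "ty": 0, "tz": 0, "yaw": 0, "claw": 1.5},
])

```text
time_s: 17.6
position: [0.5565, 0.0374, 0.1979]
tool_rot: [[0.069, 0.998, 0.003], [0.998, -0.069, -0.0], [-0.0, 0.003, -1.0]]
ft_force: [0.0, -0.0, 7.5]
grip_width: 0.0208
gripper_force: 59.6
```

Request:
servo_tool([
  {"tx": 0, "ty": 0, "tz": -0.05, "yaw": 0, "claw": 1.5},
  {"tx": 0, "ty": 0, "tz": -0.05, "yaw": 0, "claw": 1.5},
  {"tx": 0, "ty": 0, "tz": 0, "yaw": 0, "claw": 1.5},
])

```text
time_s: 17.9
position: [0.5565, 0.0374, 0.197]
tool_rot: [[0.069, 0.998, 0.003], [0.998, -0.069, -0.0], [-0.0, 0.003, -1.0]]
ft_force: [-0.9, 0.1, 7.6]
grip_width: 0.0206
gripper_force: 59.6
```

Request:
servo_tool([
  {"tx": 0, "ty": 0, "tz": -0.05, "yaw": 0, "claw": 1.5},
  {"tx": 0, "ty": 0, "tz": -0.05, "yaw": 0, "claw": 1.5},
  {"tx": 0, "ty": 0, "tz": 0, "yaw": 0, "claw": 1.5},
])

```text
time_s: 18.2
position: [0.5565, 0.0374, 0.1959]
tool_rot: [[0.069, 0.998, 0.003], [0.998, -0.069, -0.0], [-0.0, 0.003, -1.0]]
ft_force: [-0.7, 0.4, 7.0]
grip_width: 0.0206
gripper_force: 59.6
```

Request:
servo_tool([
  {"tx": 0, "ty": 0, "tz": -0.05, "yaw": 0, "claw": 1.5},
  {"tx": 0, "ty": 0, "tz": 0, "yaw": 0, "claw": 1.5},
])

```text
time_s: 18.4
position: [0.5565, 0.0374, 0.1955]
tool_rot: [[0.069, 0.998, 0.003], [0.998, -0.069, -0.0], [-0.0, 0.003, -1.0]]
ft_force: [0.4, -0.2, 7.2]
grip_width: 0.0204
gripper_force: 59.6
```

Request:
servo_tool([
  {"tx": 0, "ty": 0, "tz": -0.05, "yaw": 0, "claw": 1.5},
  {"tx": 0, "ty": 0, "tz": 0, "yaw": 0, "claw": 1.5},
])

```text
time_s: 18.6
position: [0.5566, 0.0374, 0.1951]
tool_rot: [[0.069, 0.998, 0.003], [0.998, -0.069, -0.0], [-0.0, 0.003, -1.0]]
ft_force: [-0.8, -0.0, 8.9]
grip_width: 0.0208
gripper_force: 59.8
```

Request:
servo_tool([
  {"tx": 0, "ty": 0, "tz": -0.05, "yaw": 0, "claw": 1.5},
  {"tx": 0, "ty": 0, "tz": 0, "yaw": 0, "claw": 1.5},
])

```text
time_s: 18.8
position: [0.5568, 0.0374, 0.195]
tool_rot: [[0.069, 0.998, 0.004], [0.998, -0.069, -0.001], [-0.0, 0.004, -1.0]]
ft_force: [-0.7, 0.3, 11.3]
grip_width: 0.0207
gripper_force: 60.0
```

Request:
servo_tool([
  {"tx": 0, "ty": 0, "tz": -0.05, "yaw": 0, "claw": 1.5},
  {"tx": 0, "ty": 0, "tz": 0, "yaw": 0, "claw": 1.5},
])

```text
time_s: 19.0
position: [0.5569, 0.0374, 0.1948]
tool_rot: [[0.069, 0.998, 0.005], [0.998, -0.069, -0.001], [-0.0, 0.005, -1.0]]
ft_force: [-0.2, -0.3, 13.3]
grip_width: 0.0207
gripper_force: 60.3
```

Request:
servo_tool([
  {"tx": 0, "ty": 0, "tz": -0.05, "yaw": 0, "claw": 1.5},
  {"tx": 0, "ty": 0, "tz": 0, "yaw": 0, "claw": 1.5},
])

```text
time_s: 19.2
position: [0.5571, 0.0373, 0.1947]
tool_rot: [[0.069, 0.998, 0.005], [0.998, -0.069, -0.001], [-0.0, 0.005, -1.0]]
ft_force: [-1.0, -0.2, 15.7]
grip_width: 0.0205
gripper_force: 60.5
```

Solid stop. Lifting clear, then tapping once more to confirm.

Request:
servo_tool([
  {"tx": 0, "ty": 0, "tz": 0.4, "yaw": 0, "claw": 1.5},
  {"tx": 0, "ty": 0, "tz": 0.5, "yaw": 0, "claw": 1.5},
  {"tx": 0, "ty": 0, "tz": 0.3, "yaw": 0, "claw": 1.5},
  {"tx": 0, "ty": 0, "tz": 0, "yaw": 0, "claw": 1.5},
  {"tx": 0, "ty": 0, "tz": 0, "yaw": 0, "claw": 1.5},
])

```text
time_s: 19.7
position: [0.5558, 0.0375, 0.204]
tool_rot: [[0.069, 0.998, -0.001], [0.998, -0.069, 0.0], [0.0, -0.001, -1.0]]
ft_force: [0.0, -0.4, -3.1]
grip_width: 0.0209
gripper_force: 59.2
```

Request:
servo_tool([
  {"tx": 0, "ty": 0, "tz": -0.3, "yaw": 0, "claw": 1.5},
  {"tx": 0, "ty": 0, "tz": -0.3, "yaw": 0, "claw": 1.5},
  {"tx": 0, "ty": 0, "tz": -0.1, "yaw": 0, "claw": 1.5},
  {"tx": 0, "ty": 0, "tz": -0.05, "yaw": 0, "claw": 1.5},
  {"tx": 0, "ty": 0, "tz": -0.05, "yaw": 0, "claw": 1.5},
  {"tx": 0, "ty": 0, "tz": -0.05, "yaw": 0, "claw": 1.5},
  {"tx": 0, "ty": 0, "tz": -0.05, "yaw": 0, "claw": 1.5},
  {"tx": 0, "ty": 0, "tz": -0.05, "yaw": 0, "claw": 1.5},
  {"tx": 0, "ty": 0, "tz": -0.05, "yaw": 0, "claw": 1.5},
  {"tx": 0, "ty": 0, "tz": -0.05, "yaw": 0, "claw": 1.5},
  {"tx": 0, "ty": 0, "tz": 0, "yaw": 0, "claw": 1.5},
  {"tx": 0, "ty": 0, "tz": 0, "yaw": 0, "claw": 1.5},
])

```text
time_s: 20.9
position: [0.5564, 0.0374, 0.195]
tool_rot: [[0.069, 0.998, 0.002], [0.998, -0.069, -0.0], [-0.0, 0.002, -1.0]]
ft_force: [-1.2, 0.2, 6.5]
grip_width: 0.0206
gripper_force: 59.5
```

Request:
servo_tool([
  {"tx": 0, "ty": 0, "tz": -0.05, "yaw": 0, "claw": 1.5},
  {"tx": 0, "ty": 0, "tz": -0.05, "yaw": 0, "claw": 1.5},
  {"tx": 0, "ty": 0, "tz": -0.05, "yaw": 0, "claw": 1.5},
  {"tx": 0, "ty": 0, "tz": 0, "yaw": 0, "claw": 1.5},
])

```text
time_s: 21.3
position: [0.557, 0.0373, 0.1948]
tool_rot: [[0.069, 0.998, 0.005], [0.998, -0.069, -0.001], [-0.0, 0.005, -1.0]]
ft_force: [-2.4, -0.2, 13.3]
grip_width: 0.0206
gripper_force: 60.5
```

Request:
servo_tool([
  {"tx": 0, "ty": 0, "tz": -0.05, "yaw": 0, "claw": 1.5},
  {"tx": 0, "ty": 0, "tz": 0, "yaw": 0, "claw": 1.5},
])

```text
time_s: 21.5
position: [0.5572, 0.0373, 0.1947]
tool_rot: [[0.069, 0.998, 0.006], [0.998, -0.069, -0.001], [-0.0, 0.006, -1.0]]
ft_force: [-1.9, 0.2, 16.9]
grip_width: 0.0205
gripper_force: 60.7
```

It's locked: about 20 N with no further sinking. Returning the bar.

Request:
servo_tool([
  {"tx": 0, "ty": 0, "tz": 0.5, "yaw": 0, "claw": 1.5},
  {"tx": 0, "ty": 0, "tz": 1, "yaw": 0, "claw": 1.5},
  {"tx": 0, "ty": 0, "tz": 1.5, "yaw": 0, "claw": 1.5},
  {"tx": 0, "ty": 0, "tz": 1, "yaw": 0, "claw": 1.5},
  {"tx": 0, "ty": -1, "tz": 0, "yaw": 0, "claw": 1.5},
  {"tx": -0.2, "ty": -2, "tz": 0, "yaw": 0, "claw": 1.5},
  {"tx": -0.2, "ty": -2.5, "tz": 0, "yaw": 0, "claw": 1.5},
  {"tx": -0.2, "ty": -2.5, "tz": 0, "yaw": 0, "claw": 1.5},
  {"tx": -0.2, "ty": -2.5, "tz": 0, "yaw": 0, "claw": 1.5},
  {"tx": 0, "ty": -2, "tz": 0, "yaw": 0, "claw": 1.5},
  {"tx": 0, "ty": -1, "tz": 0, "yaw": 0, "claw": 1.5},
  {"tx": 0, "ty": 0, "tz": -1, "yaw": 0, "claw": 1.5},
  {"tx": 0, "ty": 0, "tz": -2, "yaw": 0, "claw": 1.5},
  {"tx": 0, "ty": 0, "tz": -3, "yaw": 0, "claw": 1.5},
  {"tx": 0, "ty": 0, "tz": -3, "yaw": 0, "claw": 1.5},
  {"tx": 0, "ty": 0, "tz": -2, "yaw": 0, "claw": 1.5},
  {"tx": 0, "ty": 0, "tz": -1, "yaw": 0, "claw": 1.5},
  {"tx": 0, "ty": 0, "tz": 0, "yaw": 0, "claw": 1.5},
  {"tx": 0, "ty": 0, "tz": 0, "yaw": 0, "claw": 1.5},
  {"tx": 0, "ty": 0, "tz": 0, "yaw": 0, "claw": 1.5},
])

```text
time_s: 23.5
position: [0.5485, -0.0975, 0.1129]
tool_rot: [[0.068, 0.998, 0.002], [0.998, -0.068, -0.001], [-0.001, 0.002, -1.0]]
ft_force: [0.2, 0.1, -3.3]
grip_width: 0.0208
gripper_force: 58.9
```

Request:
servo_tool([
  {"tx": 0, "ty": 0, "tz": -1, "yaw": 0, "claw": 1.5},
  {"tx": 0, "ty": 0, "tz": -1.2, "yaw": 0, "claw": 1.5},
  {"tx": 0, "ty": 0, "tz": -0.6, "yaw": 0, "claw": 1.5},
  {"tx": 0, "ty": 0, "tz": -0.3, "yaw": 0, "claw": 1.5},
  {"tx": 0, "ty": 0, "tz": -0.1, "yaw": 0, "claw": 1.5},
  {"tx": 0, "ty": 0, "tz": 0, "yaw": 0, "claw": 1.5},
  {"tx": 0, "ty": 0, "tz": 0, "yaw": 0, "claw": 1.5},
])

```text
time_s: 24.2
position: [0.5481, -0.0976, 0.0801]
tool_rot: [[0.069, 0.998, 0.001], [0.998, -0.069, -0.0], [-0.0, 0.001, -1.0]]
ft_force: [1.0, -0.4, -2.9]
grip_width: 0.0207
gripper_force: 59.0
```

Request:
servo_tool([
  {"tx": 0, "ty": 0, "tz": -0.1, "yaw": 0, "claw": 1.5},
  {"tx": 0, "ty": 0, "tz": 0, "yaw": 0, "claw": 1.5},
  {"tx": 0, "ty": 0, "tz": 0, "yaw": 0, "claw": 1.5},
])

```text
time_s: 24.5
position: [0.548, -0.0975, 0.0789]
tool_rot: [[0.069, 0.998, 0.0], [0.998, -0.069, -0.0], [-0.0, 0.0, -1.0]]
ft_force: [-0.3, 0.6, -3.7]
grip_width: 0.0202
gripper_force: 59.0
```

Request:
servo_tool([
  {"tx": 0, "ty": 0, "tz": -0.05, "yaw": 0, "claw": 1.5},
  {"tx": 0, "ty": 0, "tz": -0.05, "yaw": 0, "claw": 1.5},
  {"tx": 0, "ty": 0, "tz": 0, "yaw": 0, "claw": 1.5},
  {"tx": 0, "ty": 0, "tz": 0, "yaw": 0, "claw": 1.5},
])

```text
time_s: 24.9
position: [0.5481, -0.0976, 0.0788]
tool_rot: [[0.069, 0.998, 0.001], [0.998, -0.069, -0.0], [-0.0, 0.001, -1.0]]
ft_force: [-1.9, 0.4, 7.2]
grip_width: 0.0209
gripper_force: 60.2
```

The bar is on the bench. Letting go and retreating.

Request:
servo_tool([
  {"tx": 0, "ty": 0, "tz": 0.08, "yaw": 0, "claw": 1.5},
  {"tx": 0, "ty": 0, "tz": 0, "yaw": 0, "claw": 2.4},
  {"tx": 0, "ty": 0, "tz": 0, "yaw": 0, "claw": 3.0},
  {"tx": 0, "ty": 0, "tz": 0, "yaw": 0, "claw": 4.0},
  {"tx": 0, "ty": 0, "tz": 0, "yaw": 0, "claw": 5.0},
  {"tx": 0, "ty": 0, "tz": 0, "yaw": 0, "claw": 5.5},
  {"tx": 0, "ty": 0, "tz": 0, "yaw": 0, "claw": 5.5},
  {"tx": 0, "ty": 0, "tz": 1, "yaw": 0, "claw": 5.5},
  {"tx": 0, "ty": 0, "tz": 2, "yaw": 0, "claw": 5.5},
  {"tx": 0, "ty": 0, "tz": 3, "yaw": 0, "claw": 5.5},
  {"tx": 0, "ty": 0, "tz": 3, "yaw": 0, "claw": 5.5},
  {"tx": 0, "ty": 0, "tz": 3, "yaw": 0, "claw": 5.5},
  {"tx": 0, "ty": 0, "tz": 2, "yaw": 0, "claw": 5.5},
  {"tx": 0, "ty": 0, "tz": 1, "yaw": 0, "claw": 5.5},
  {"tx": 0, "ty": 0, "tz": 0, "yaw": 0, "claw": 5.5},
  {"tx": 0, "ty": 0, "tz": 0, "yaw": 0, "claw": 5.5},
])

```text
time_s: 26.5
position: [0.5476, -0.0974, 0.2278]
tool_rot: [[0.069, 0.998, -0.001], [0.998, -0.069, 0.001], [0.0, -0.001, -1.0]]
ft_force: [0.1, 0.1, -0.2]
grip_width: 0.055
gripper_force: 0.0
```

```bash
python3 - <<'E'
from h import *
im,d=env.get_image("scene")
s=env.observe();print(s["time_s"],s["position"],s["ft_force"],s["grip_width"])
a=im[120:320,240:390,::-1]; cv2.imwrite("pics/c6.png",cv2.resize(a,None,fx=3,fy=3,interpolation=cv2.INTER_CUBIC))
p=cloud("scene",d).reshape(-1,3); q=p[(np.hypot(p[:,0]-.556,p[:,1]-.037)<.03)&(p[:,2]>.08)&(p[:,2]<.15)]
print(q[:,2].max(),np.percentile(q[:,2],95))
E
```

```text
26.55 [ 0.54754769 -0.09738423  0.22743478] [0.70844618 0.60991028 0.19656384] 0.05512944520242389
0.11807764131133514 0.11596882853713968
```

View pics/c6.png

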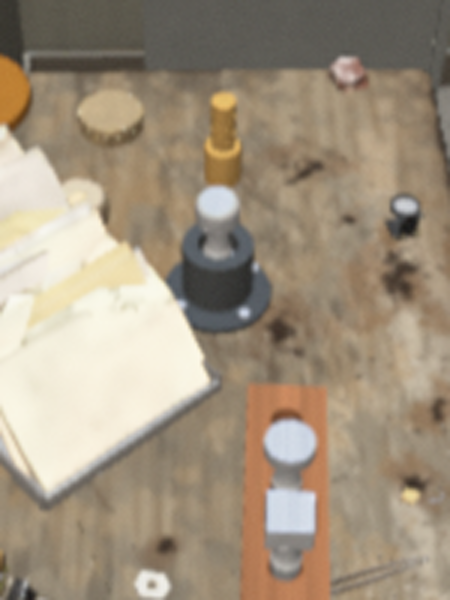

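The bar stands upright at (223,140). The stake is upright in the holder at (217,205) and has sunk about 8 mm. The other two stakes are still in the rack. Handing in.

```bash
python3 -c "
from rig import env
print(env.close_job())"
```

```text
the job is handed in; nothing more can be done
None
```

The job is handed in, with no verdict returned: the dome stake was driven about 8 mm to a solid stop and a further tap of about 20 N sank it no more, the bar stands upright on the bench, and the other stakes are still in the rack.

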